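Take the transport guard off a brush-cutter head and hang it up

ROBOT

A 7-joint arm with a two-finger parallel gripper is mounted at the origin on the work surface. World frame = base frame: x ahead of the robot, y to its left, z up, the work surface at z = 0. Lengths are in m, angles in rad, forces in N, time in s.
With the tool pointing down it reaches from about 0.4 to 0.875 m from the base axis. Payload 4.4 kg.
Tool frame: the origin (TCP) lies at the very end of the fingers, on their centre line; the grasp point (between the pads) lies robot.hold_point_z behind it (robot.hold_point_z is the distance from the TCP to the grasp point, in m); z points along the fingers, y is the direction in which the jaws open and shut (so a half turn about z gives the same grasp; the last joint's range is limited). The gripper opens to 85 mm and grips with 20 to 120 N. Pads are 22 mm wide; open, the fingers measure 114 mm over their backs; the gripper's body (76 mm by 85 mm) begins 54 mm behind the grasp point. The pads swing forward as they close: fully open they stand 13 mm farther back than shut.
Start: joints at [-1.371, 0.628, 0.038, 1.517, -0.027, 0.996, -0.02], TCP at [0.171, 0.627, 0.231] pointing down, gripper open.
Joint ranges: [-3.06, 3.06], [-0.37, 2.12], [-1.25, 1.32], [0.18, 2.47], [-1.1, 4.24], [0.23, 1.98], [-2.94, 2.94]. Speed limits (rad/s): [2.57, 2.57, 3.14, 3.14, 3.14, 3.14, 3.14].

INTERFACE

Orientations are given as a unit quaternion [x, y, z, w].
In Python, from rig import telemetry, imaging, hand_in, robot gives the robot as it stands.
- The arm moves only by the tool carry_out, never from a script. Its arguments are lists of equal length, an entry for each row: "jaw": the gripper command: -1 is shut, 1 is fully open, values between are in proportion; "translation": the shift along the tool's x, y, z in mm, a list of three; "spin": the turn about the tool's z in degrees. In form: {"jaw": [jaw, ...], "translation": [[dx, dy, dz], ...], "spin": [spin, ...]}. A call has 1 to 20 rows; each row is the pose to reach, as a shift and turn from the pose commanded when the call began, along the tool's axes at that moment; what a row does not reach only later rows make up. A row lasts 1/12 s, in which the tool goes at most 41.7 mm and 7.16 degrees, less where a joint would pass 70% of its speed; a pose out of reach is approached as far as the arm can. A call with a gripper value outside its range is refused whole. The fingers move at their own pace and stop on an object; "newtons" is the grip in N (left out, the last holds). Time passes only in rows, so rows that repeat a pose let the fingers close. It gives the time, the measured TCP pose, the force and the opening at its end, in the units of the state.
- telemetry.state(): the state, without advancing time (a new reading comes with each control period).
- imaging.snapshot(name): name is "scene" or "top" or "wrist"; returns a dict with "image" (400x640x3 uint8, red, green, blue), "intrinsics" (3x3 intrinsics, pixels), "rvec" (rotation vector, rad) and "tvec" (3), from world to camera coordinates, as OpenCV has them. Camera axes: x right, y down, z forward; pixel columns grow to the right and rows downward; lengths in m; the calibration is good to about 2 mm. A picture is of the moment at which its call begins. There is no depth.
- hand_in(): hands the job in, once; it reports no verdict.
The state is a dict: "time": time; "joint_positions": joint angles; "dq": joint speeds; "tau": joint torques, N m; "position": TCP position; "tool_rot": TCP orientation; "ft_force": force on the tool from outside, world axes, zero at the start; "torque": the same for the moment, N m; "gripper_width": finger opening in m.
Only numpy, scipy, OpenCV 4.12 (cv2) and the standard library are available. Lean on these libraries where they do the work, as an engineer would, in place of code of your own. Each camera call takes 0.05 s, during which the arm holds its last target. There are 200 camera calls.

TASK

Slacken the crank nut on the brush-cutter head until it is at or nearly at its slack stop; it has a left-hand thread, so it loosens clockwise. Then lift the transport guard over the low lip, draw its forked tongue out from under the nut, and hang the guard by its arch in the throat of the side-opening hook, let go and hanging still. Leave the nut slack and do not knock the other things about.

Things in the scene. Friction and masses are not known exactly. Their poses are not given: they have to be found in the camera images.
- stand: Brush-cutter head laid spindle-up in a fixed grey cradle, base 200 x 250 mm. Origin on the table below the spindle's foot, z up. Spindle and deck are turned 28 deg about y: deck-x = (cos28, 0, sin28) uphill, deck-y = y, deck-z = (-sin28, 0, cos28) along the spindle, which leans to the stand's -x (towards the robot at yaw 0). A 28 mm tube runs from it along +x to x = 440 mm, 36 mm up.
- spindle (a point): Foot of the 18 mm spindle, on the top face of the sloping aluminium deck, 70 mm above the stand's origin; origin of the deck frame. Deck: deck-x -50..50, deck-y -190..55 mm. Lips 6 mm high edge it round the guard's hood: at its outer end (deck -y) and its two sides (deck +-x).
- hoop (a point): Middle of the top bar of a fixed steel hoop (12 mm tube) on the stand, at stand (45, 0, 246) mm. The bar runs along y from -85 to 85; legs slope to x = 100 at z = 180, then drop to the base. It bars a vertical gripper from the far part of the crank's circle: keep the tool along the spindle, leaning back over the stand's -x side.
- crank (a joint): Crank nut about the spindle, rad. 0 = tight stop, 4.6 = slack stop; grows CLOCKWISE seen from above (left-hand thread, that loosens). Stays where left; takes about 0.25 N m. At value q the crank points to -121 deg - q, counted counter-clockwise from deck-x about deck-z; its arc leaves out the guard's side. The nut rises 3.6 mm per rad and does not come off.
- grip (a point): Grasp point on the axis of the crank's upright black sleeve: 22 mm diameter, 60 mm long, parallel to the spindle, spins freely on the crank, so a gripper can keep its orientation all the way round. 60 mm from the spindle axis, 70 mm + 3.6 mm x q above the deck. The sleeve reaches from 38 mm below this point (crank arm) to 22 mm above.
- flange (a point): Centre of the underside of the nut's round flange, 56 mm across, on the spindle axis: 5.8 mm above the deck at q = 0, 22 mm at q = 4.6. It traps the guard's tongue, which is 5 mm thick; at q over 4.0 there is room to lift the guard over the lips.
- guard: Loose guard, 0.4 kg, 90 x 200 x 129 mm. Starts flat on the deck, axes along the deck's, origin at deck (0, -130, 0) mm. Origin: underside, below the arch. Black hood x -45..45, y -55..20, z 0..24; steel tongue along +y, 60 wide, 5 thick, to y = 155, forked (slot 30 mm wide from y = 112) round the spindle. To free: lift 10 mm along deck-z, go 60 mm along deck -y, then raise.
- bar (a point): Centre of the horizontal bar of the guard's wire arch, at guard (0, 0, 85) mm. The arch stands on the hood and is open along guard x: bar 8 mm thick along y, legs 8 mm thick at y = +-25 mm. The centre of mass is under the bar, so the guard hangs about level.
- tab (a point): Grasp point on the guard's black tab above the arch bar, at guard (0, 0, 110) mm. The tab is 12 mm thick along guard y, 30 mm wide along x, from z = 85 to 129 mm. Pinched across the 12 mm, along guard y, the fingers clear the hook.
- hook: Fixed side-opening hook of 10 mm steel bar on a brown post. Origin on the table below the throat; its open end points along -x (to the robot at yaw 0), the post (22 mm square, 200 mm high, base 130 x 130 x 14) stands at x = 141 mm. From the post the bar's centre line runs 197 mm up to x = 24, then dips to the throat, 185 mm up from x = 12 to -12.
- throat (a point): Middle of the throat, on the hook bar's centre line, 185 mm up. Hang the guard level, guard x along hook x (either way round): enter along hook +x with the arch bar's centre about 227 mm up (it clears the tip, the hood clears below), stop over the throat, lower. It rests with its centre about 194 mm up. Keep the tongue clear of neighbours.
- tip (a point): Upturned end of the hook, at hook (-24, 0, 203) mm; its round end tops out 208 mm up.
- bottle: Bystander: white plastic bottle, 66 mm diameter, 180 mm tall, origin at its foot, between cradle and hook.
- mug: Bystander: white mug, 76 mm diameter, 85 mm tall, handle along its +y, origin at its foot.
- jar: Bystander: glass jar with steel lid, 72 mm diameter, 90 mm tall, origin at its foot.
- spool: Bystander: wooden spool, 70 mm diameter, 70 mm tall, origin at its foot.
- hammer: Bystander: hammer lying on the table, nearer the robot.
- wrench: Bystander: open wrench lying on the table, nearer the robot.

How it is judged:
On the way, in this order (a step that is already met when the one before it is completed fails the run):
1. the crank nut is turned clockwise, more than 4.0 rad from tight, with the guard still in place (value of joint crank above 4 rad and distance of guard from where it was at the start of the episode below 0.02 m), for 0.1 s.
2. the guard is out from under the nut and clear of the cradle (distance of guard from where it was at the start of the episode above 0.1 m), for 0.1 s.
3. the guard's arch bar lies in the throat of the hook (x of bar in the frame of hook between -0.02 and 0.02 m and y of bar in the frame of hook between -0.03 and 0.03 m and height (world z) of bar between 0.183 and 0.205 m and angle between guard's own z axis and vertical below 0.4 rad), for 0.2 s.
At the end, for the whole second after the job is handed in: The guard hangs at rest by its arch bar in the hook's throat (bar centre within 20 mm along and 30 mm across the throat, 183 to 205 mm up; guard within 0.4 rad of level; slower than 40 mm/s and 0.5 rad/s), and the crank nut is still more than 4.0 rad from tight (all of step 3 and value of joint crank above 4 rad and linear speed of guard below 0.04 m/s and angular speed of guard below 0.5 rad/s); the robot touches nothing.
It fails at once if a bystander (bottle, mug, jar, spool, hammer or wrench) moved more than 40 mm (distance of any of bottle, mug, jar, spool, hammer, wrench from where it was at the start of the episode above 0.04 m).
It also fails if it takes over 72 s, if anything falls off the work surface, if the arm or the gripper's body presses on something with over 40 N, if the wrist force passes 120 N, or if a joint passes its speed limit or range.

## Working session

There is one attempt and no reset: what is moved stays moved. The work goes in short steps, Python scripts to look and compute and a tool call to move; the robot and the scene stay as the last step left them, time stands still between calls to the robot, and variables do not carry over. Pictures are saved under pics/ and viewed, on a budget of 16 in all, crops included, one or two more only if the job needs it, and the job is handed in when it is done.

Besides the shell and the picture viewer there is one more tool, called after "Request:" by a JSON object that holds its "op" and its "data", one argument or row to a line. carry_out: Moves the arm, as the interface text tells. Its arguments: {"type":"object","properties":{"jaw":{"type":"array","items":{"type":"number"}},"translation":{"type":"array","items":{"type":"array","items":{"type":"number"}}},"spin":{"type":"array","items":{"type":"number"}},"newtons":{"type":"number"}},"required":["jaw","translation","spin"]}

```bash
ls; mkdir -p pics
python3 - <<'E'
from rig import telemetry, imaging, robot
import cv2,numpy as np,pickle
s=telemetry.state();print(s);print([ (a,getattr(robot,a)) for a in dir(robot) if a[0]!='_'])
d={}
for n in("scene","top","wrist"):
    r=imaging.snapshot(n);d[n]=r;cv2.imwrite(f"pics/{n}0.png",r["image"][:,:,::-1]);print(n,r["intrinsics"],cv2.Rodrigues(np.array(r["rvec"]))[0].T@-np.array(r["tvec"]).reshape(3))
pickle.dump(d,open("snap0.pkl","wb"))
E
```

```text
pics
{'time': 0.0, 'joint_positions': array([-1.37080964,  0.62934562,  0.03844808,  1.51838959, -0.02701181,
        0.99634124, -0.01998207]), 'dq': array([ 0.00032683, -0.00209099, -0.00244661,  0.00070641, -0.0003768 ,
        0.00025071,  0.00022444]), 'tau': array([ 7.88567650e-04, -5.63407016e+01,  1.22632340e+00, -1.93436944e+01,
        1.09076482e-02,  1.08455479e-02, -6.07515275e-06]), 'position': array([0.17053618, 0.62655389, 0.23038266]), 'tool_rot': array([ 1.32499460e-01,  9.91182590e-01, -9.75461276e-04, -1.20112680e-04]), 'ft_force': array([-0.47707195,  0.37435914, -0.23989878]), 'torque': array([0.00521008, 0.01461367, 0.00270634]), 'gripper_width': 0.08540481688575961}
[('Unreachable', <class 'rig.Unreachable'>), ('hold_point_z', 0.0187)]
scene [[510.29694668   0.         327.37117266]
 [  0.         510.29694668 201.55433434]
 [  0.           0.           1.        ]] [ 1.25287219 -0.57500888  1.17323266]
top [[384.30432488   0.         318.90822524]
 [  0.         384.30432488 197.2080552 ]
 [  0.           0.           1.        ]] [ 0.4751078  -0.02816629  1.24556478]
wrist [[295.82024797   0.         321.73606385]
 [  0.         295.82024797 193.94337082]
 [  0.           0.           1.        ]] [0.09826288 0.64517747 0.37274236]
```

View pics/scene0.png

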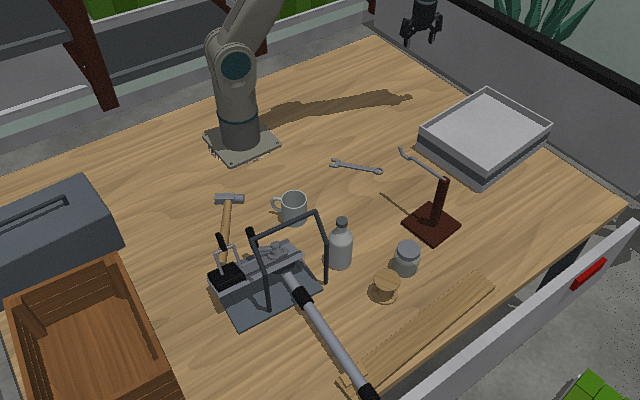

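View pics/top0.png

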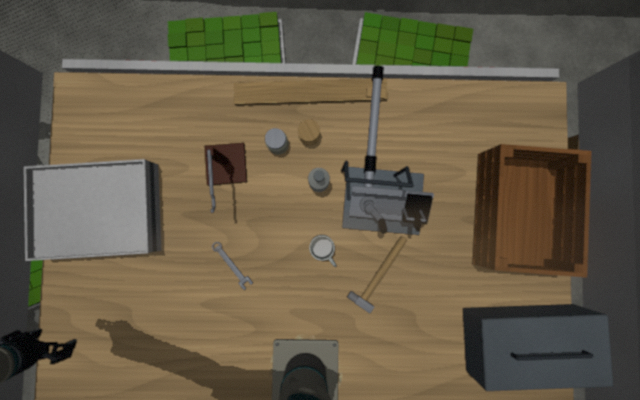

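The scene view shows the stand (about 265,280), bottle (340,245), hook post (440,205) and guard hood at (227,275). The top view shows the stand at (385,200), the hook base at (225,165), and the tube running up to (377,70). Next I'll enlarge the key regions.

Run:
```python
import cv2,numpy as np
s=cv2.imread("pics/scene0.png");t=cv2.imread("pics/top0.png")
def crop(im,x,y,w,h,f): return cv2.resize(im[y:y+h,x:x+w],None,fx=f,fy=f,interpolation=cv2.INTER_CUBIC)
A=crop(t,335,150,100,90,4) #400x360
B=crop(s,200,195,133,140,3) #399x420
C=crop(t,195,135,60,80,3) #180x240
D=crop(s,390,140,80,110,2) #
o=np.zeros((600,800,3),np.uint8)
o[:360,:400]=A;o[:420,400:799]=B;o[360:600,:180]=C;o[360:580,190:350]=D
for i in range(0,100,20):cv2.putText(o,str(335+i),(i*4,10),0,.3,(0,255,255));cv2.line(o,(i*4,0),(i*4,360),(0,255,255),1) if 0 else 0
cv2.imwrite("pics/c1.png",o)
```

```text
(no output)
```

View pics/c1.png

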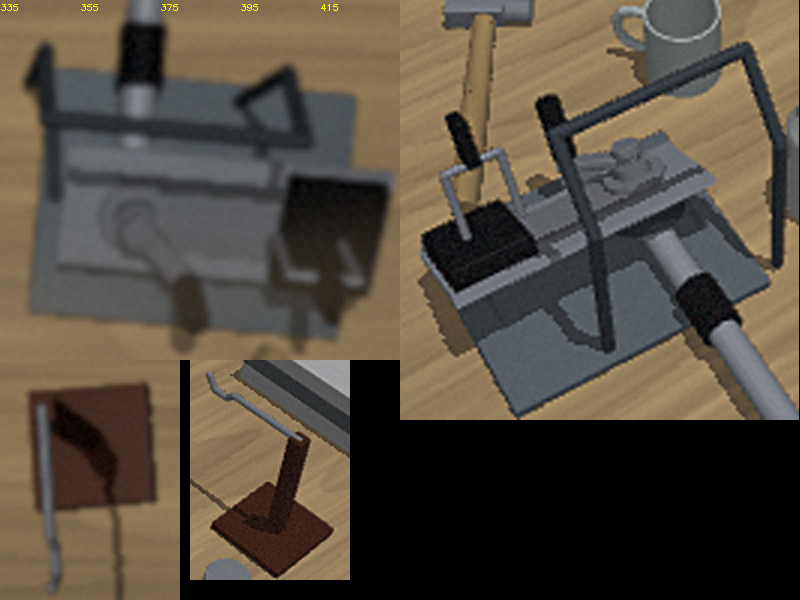

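Crop shows hoop bar ends, hook bar, tab, sleeve and base corners clearly; I triangulate these.

```bash
cat > h.py <<'E'
import cv2,numpy as np,pickle
from scipy.spatial.transform import Rotation as R
def ray(c,p):
    K=np.array(c["intrinsics"]);M=cv2.Rodrigues(np.array(c["rvec"]))[0]
    d=M.T@np.linalg.solve(K,[p[0],p[1],1]);return -M.T@np.array(c["tvec"]).ravel(),d/np.linalg.norm(d)
def plane(c,p,z):
    o,d=ray(c,p);return o+d*(z-o[2])/d[2]
def tri(c1,p1,c2,p2):
    o1,d1=ray(c1,p1);o2,d2=ray(c2,p2)
    t=np.linalg.lstsq(np.c_[d1,-d2],o2-o1,rcond=None)[0]
    a=o1+d1*t[0];b=o2+d2*t[1];return (a+b)/2,np.linalg.norm(a-b)
def proj(c,P): return cv2.projectPoints(np.array(P,float).reshape(-1,3),np.array(c["rvec"]),np.array(c["tvec"]),np.array(c["intrinsics"]),None)[0].reshape(-1,2)
E
python3 - <<'E'
from h import *
np.set_printoptions(precision=4,suppress=True)
d=pickle.load(open("snap0.pkl","rb"));T=d["top"];S=d["scene"]
A=lambda u,v:(335+u/4-.4,150+v/4-.4);B=lambda u,v:(200+(u-400)/3-.3,195+v/3-.3)
C=lambda u,v:(195+u/3-.3,135+(v-360)/3-.3);D=lambda u,v:(390+(u-190)/2-.25,140+(v-360)/2-.25)
P={}
for n,a,b in [("hoopL",A(48,118),B(747,48)),("hoopR",A(306,140),B(560,133)),("hooktip",C(53,588),D(210,376)),("hookdip",C(48,537),D(230,396)),("hookpost",C(42,408),D(303,438)),("sleevetop",A(183,343),B(546,100)),("tabtop",A(325,318),B(455,117)),]:
    P[n]=tri(T,a,S,b);print(n,*P[n])
for n,p in [("TR",A(357,95)),("BR",A(335,340)),("BL",A(30,313)),("TL",A(51,68))]: print(n,plane(T,p,.01))
for n,p in [("TL",C(29,393)),("TR",C(148,384)),("BR",C(156,499)),("BL",C(35,511))]: print("hk",n,plane(T,p,.014))
for n,p in [("hooptL",A(48,118)),("hooptR",A(306,140))]: print(n,plane(T,p,.246))
for n,p,z in [("tip",C(53,588),.203),("post",C(42,408),.197),("dip",C(48,537),.197)]: print(n,plane(T,p,z))
print("tube",plane(T,(370.5,150),.036),plane(T,(377.5,72),.036))
print("bottle",plane(T,(319,176),.18),"mug",plane(T,(321,247),.085),plane(T,(277,140),.09),plane(T,(309,130),.07))
E
```

```text
hoopL [ 0.5861 -0.1034  0.2418] 0.0011176091941369193
hoopR [ 0.5747 -0.2719  0.2434] 0.0025897288747403226
hooktip [0.4978 0.2572 0.1965] 0.0009494611722903934
hookdip [0.5423 0.2618 0.1897] 0.008757658618900379
hookpost [0.664  0.2748 0.1962] 0.003574885037721413
sleevetop [ 0.4352 -0.2164  0.1048] 0.0007341360607700239
tabtop [ 0.4555 -0.3071  0.1664] 0.00389662889740882
TR [ 0.6342 -0.3713  0.01  ]
BR [ 0.4364 -0.3536  0.01  ]
BL [ 0.454  -0.1088  0.01  ]
TL [ 0.652  -0.1233  0.01  ]
hk TL [0.7116 0.3401 0.014 ]
hk TR [0.7236 0.2123 0.014 ]
hk BR [0.5992 0.2002 0.014 ]
hk BL [0.5841 0.3293 0.014 ]
hooptL [ 0.5853 -0.1036  0.246 ]
hooptR [ 0.5737 -0.2724  0.246 ]
tip [0.4979 0.2558 0.203 ]
post [0.6628 0.273  0.197 ]
dip [0.5444 0.2636 0.197 ]
tube [ 0.7027 -0.1943  0.036 ] [ 0.9567 -0.2148  0.036 ]
bottle [ 0.6    -0.0315  0.18  ] mug [ 0.397  -0.0413  0.085 ] [0.7183 0.0976 0.09  ] [0.7555 0.0015 0.07  ]
```

```bash
cat >> h.py <<'E'
np.set_printoptions(precision=4,suppress=True)
class F:  # planar frame
    def __init__(s,x,y,deg): s.o=np.array([x,y,0]);s.R=R.from_euler('z',deg,degrees=True).as_matrix();s.yaw=deg
    def w(s,p): return s.o+s.R@np.array(p,float)
    def l(s,p): return s.R.T@(np.array(p)-s.o)
ST=F(.535,-.1845,-4.2); HK=F(.5215,.259,5.5)
c,sn=np.cos(np.radians(28)),np.sin(np.radians(28))
def deck(x,y,z): return ST.w([c*x-sn*z,y,.07+sn*x+c*z])
def sleeve(q,h=.07): a=np.radians(-121)-q; return deck(.06*np.cos(a),.06*np.sin(a),h+.0036*q)
def delta(target,yaw=None):
    """mm in tool axes and spin (deg) to bring TCP to target, tool y to world yaw"""
    from rig import telemetry
    s=telemetry.state();M=R.from_quat(s["tool_rot"]).as_matrix()
    cur=np.degrees(np.arctan2(M[1,1],M[0,1]))
    d=M.T@(np.array(target)-s["position"])*1000
    sp=None if yaw is None else -((yaw-cur+180)%360-180)
    print("t",round(s["time"],2),"pos",s["position"],"yaw",round(cur,1),"-> mm",d.round(1),"spin",sp,"F",s["ft_force"].round(1),"w",round(s["gripper_width"],4))
E
python3 - <<'E'
from h import *
delta([.5,.25,.45],0)
d=pickle.load(open("snap0.pkl","rb"))
for n,P in [("sleevetop",sleeve(0,.092)),("sleevebot",sleeve(0,.032)),("tabtop",deck(0,-.13,.129)),("bar+",deck(0,-.105,.085)),("bar-",deck(0,-.155,.085))]:
    print(n,P,proj(d["top"],P),proj(d["scene"],P))
E
```

```text
t 0.15 pos [0.1706 0.6267 0.2306] yaw 74.8 -> mm [-416.8 -277.3 -219. ] spin 74.76990957387196 F [-0.5  0.1  0.2] w 0.0853
sleevetop [ 0.4609 -0.2306  0.1367] [[387.2806 226.9277]] [[247.5911 228.9864]]
sleevebot [ 0.489  -0.2327  0.0837] [[384.8161 217.3396]] [[254.2243 248.6698]]
tabtop [ 0.4651 -0.3097  0.1839] [[419.0541 226.164 ]] [[218.7193 232.3264]]
bar+ [ 0.4875 -0.2863  0.1451] [[407.2904 217.9864]] [[233.3938 243.4621]]
bar- [ 0.4839 -0.3362  0.1451] [[424.6893 219.5537]] [[214.9883 251.7362]]
```

Request:
{"op": "carry_out", "data": {
  "jaw": [1, 1, 1, 1, 1, 1, 1, 1, 1, 1, 1, 1, 1, 1, 1, 1, 1, 1],
  "translation": [
    [0, 0, -40],
    [0, 0, -80],
    [-30, -20, -120],
    [-60, -40, -160],
    [-417, -277, -219],
    [-417, -277, -219],
    [-417, -277, -219],
    [-417, -277, -219],
    [-417, -277, -219],
    [-417, -277, -219],
    [-417, -277, -219],
    [-417, -277, -219],
    [-417, -277, -219],
    [-417, -277, -219],
    [-417, -277, -219],
    [-417, -277, -219],
    [-417, -277, -219],
    [-417, -277, -219]
  ],
  "spin": [0, 0, 5, 10, 75, 75, 75, 75, 75, 75, 75, 75, 75, 75, 75, 75, 75, 75]
}}

```text
time: 1.65
position: [0.4998, 0.2509, 0.4498]
tool_rot: [0.708, 0.706, -0.0, -0.001]
ft_force: [0.6, 0.5, 0.2]
gripper_width: 0.0854
```

Run:
```python
from h import *
P=sleeve(0,.092);print(P)
delta([.42,-.24,.36],-94.2)
from rig import telemetry;print(telemetry.state()["joint_positions"])
```

```text
[ 0.4609 -0.2306  0.1367]
t 1.65 pos [0.4998 0.2509 0.4498] yaw -0.2 -> mm [-491.2  -77.9   89.7] spin 93.9869017606411 F [0.6 0.5 0.2] w 0.0854
[-0.8309  0.357   0.4793  1.4188 -0.165   1.4064 -0.354 ]
```

Request:
{"op": "carry_out", "data": {
  "jaw": [1, 1, 1, 1, 1, 1, 1, 1, 1, 1, 1, 1, 1, 1, 1, 1],
  "translation": [
    [-491, -78, 60],
    [-491, -78, 60],
    [-491, -78, 60],
    [-491, -78, 60],
    [-491, -78, 60],
    [-491, -78, 60],
    [-491, -78, 60],
    [-491, -78, 60],
    [-491, -78, 60],
    [-491, -78, 60],
    [-491, -78, 60],
    [-491, -78, 60],
    [-491, -78, 60],
    [-491, -78, 60],
    [-491, -78, 60],
    [-491, -78, 60]
  ],
  "spin": [94, 94, 94, 94, 94, 94, 94, 94, 94, 94, 94, 94, 94, 94, 94, 94]
}}

```text
time: 2.98
position: [0.4215, -0.2378, 0.3899]
tool_rot: [0.999, -0.033, -0.0, -0.001]
ft_force: [0.2, 0.9, -0.3]
gripper_width: 0.0855
```

Run:
```python
from h import *
from rig import imaging,telemetry
r=imaging.snapshot("wrist");pickle.dump(r,open("w1.pkl","wb"))
im=cv2.cvtColor(r["image"],cv2.COLOR_RGB2BGR)
for n,P in [("sleevetop",sleeve(0,.092)),("sleevebot",sleeve(0,.032)),("tabtop",deck(0,-.13,.129)),("bar+",deck(0,-.105,.085)),("bar-",deck(0,-.155,.085)),("hoopL",ST.w([.045,.085,.246])),("hoopR",ST.w([.045,-.085,.246])),("sp",deck(0,0,0))]:
    p=proj(r,P)[0];print(n,p);cv2.drawMarker(im,tuple(int(v) for v in p.round()),(0,0,255),0,9,1)
cv2.imwrite("pics/w1.png",im)
delta([.42,-.24,.39],-94.2);print(telemetry.state()["joint_positions"])
```

```text
sleevetop [313.4769 132.254 ]
sleevebot [314.4818 109.0273]
tabtop [380.4754 128.0216]
bar+ [355.8687 108.4852]
bar- [395.6382 108.7724]
hoopL [148.2893   4.9581]
hoopR [349.3044   6.4379]
sp [279.4589  78.3929]
t 3.03 pos [ 0.4215 -0.2379  0.3901] yaw -93.8 -> mm [-1.4  2.2  0.1] spin 0.38868514228528284 F [ 0.2  0.4 -0.6] w 0.0853
[-0.2558  0.3443  0.9971  1.7328 -0.3064  1.2327 -0.8191]
```

View pics/w1.png

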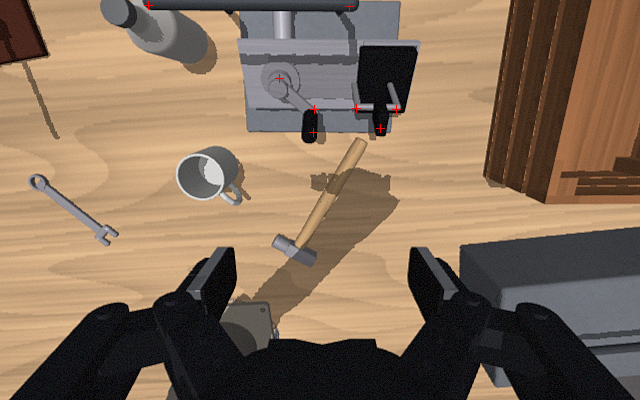

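Model points (red) land on hoop bar ends, spindle (279,80), tab (380,128) and arch bar; the sleeve looks ~3 px left of its prediction. A quick mask measurement of the sleeve and tab before descending.

Run:
```python
from h import *
r=pickle.load(open("w1.pkl","rb"));m=(r["image"].max(2)<45)
for n,x0,x1,y0,y1 in [("sleeve",296,326,104,148),("tab",368,394,114,142)]:
    for y in range(y0,y1,4):
        xs=np.where(m[y,x0:x1])[0]
        if len(xs): print(n,y,xs.min()+x0,xs.max()+x0,len(xs))
for h in (.092,.07,.05,.032): print(h,proj(r,sleeve(0,h))[0],proj(r,sleeve(.1,h))[0])
for z in(.129,.11,.09): print(z,proj(r,deck(0,-.13,z))[0])
P=sleeve(0,.072);print(P, P-[0,0,.0187]); delta(P-[0,0,.0187]+[0,.002,0],-94.2)
```

```text
sleeve 112 305 315 11
sleeve 116 303 317 15
sleeve 120 303 317 15
sleeve 124 303 316 14
sleeve 128 302 316 15
sleeve 132 302 316 15
sleeve 136 302 316 15
sleeve 140 304 314 11
tab 114 372 388 17
tab 118 372 388 17
tab 122 373 387 15
tab 126 374 386 13
tab 130 375 385 11
tab 134 376 385 10
0.092 [313.4769 132.254 ] [311.0041 135.588 ]
0.07 [313.8697 123.1746] [311.4876 126.4552]
0.05 [314.2016 115.5034] [311.8964 118.7343]
0.032 [314.4818 109.0273] [312.2417 112.213 ]
0.129 [380.4754 128.0216]
0.11 [378.3354 119.2318]
0.09 [376.2506 110.6684]
[ 0.4703 -0.2313  0.1191] [ 0.4703 -0.2313  0.1004]
t 3.03 pos [ 0.4215 -0.2379  0.3901] yaw -93.8 -> mm [ 48.2 -11.4 289.7] spin 0.38868514228528284 F [ 0.2  0.4 -0.6] w 0.0853
```

```bash
cat >> h.py <<'E'
def ctcp(q,ov,xo=0):
    P=sleeve(q,.092-ov/2/c);t=sleeve(q,.092)
    return np.array([P[0]+xo,P[1],t[2]-ov])
E
python3 - <<'E'
from h import *
print(ctcp(.15,.018));delta(ctcp(.15,.018),-94.2)
E
```

```text
[ 0.4594 -0.2253  0.1158]
t 3.03 pos [ 0.4215 -0.2379  0.3901] yaw -93.8 -> mm [ 37.  -14.7 274.3] spin 0.38868514228528284 F [ 0.2  0.4 -0.6] w 0.0853
```

Request:
{"op": "carry_out", "data": {
  "jaw": [0.2, 0.1, 0.1, 0.1, 0.1, 0.1, 0.1, 0.1, 0.1, 0.1, 0.1, -1, -1, -1, -1, -1, -1],
  "translation": [
    [37, -15, 30],
    [37, -15, 70],
    [37, -15, 110],
    [37, -15, 150],
    [37, -15, 185],
    [37, -15, 215],
    [37, -15, 240],
    [37, -15, 258],
    [37, -15, 268],
    [37, -15, 274],
    [37, -15, 274],
    [37, -15, 274],
    [37, -15, 274],
    [37, -15, 274],
    [37, -15, 274],
    [37, -15, 274],
    [37, -15, 274]
  ],
  "spin": [0.4, 0.4, 0.4, 0.4, 0.4, 0.4, 0.4, 0.4, 0.4, 0.4, 0.4, 0.4, 0.4, 0.4, 0.4, 0.4, 0.4],
  "newtons": 50
}}

```text
time: 4.45
position: [0.4591, -0.2261, 0.1171]
tool_rot: [0.999, -0.039, 0.001, -0.002]
ft_force: [0.7, 5.5, 3.5]
gripper_width: 0.0201
```

Run:
```python
from h import *
delta(ctcp(.15,.018),-94.2)
from rig import imaging
r=imaging.snapshot("wrist");pickle.dump(r,open("w2.pkl","wb"));cv2.imwrite("pics/w2.png",r["image"][:,:,::-1])
p0=ctcp(.15,.018);M=R.from_euler('z',-94.2,degrees=True).as_matrix()
# tool axes: y=dir yaw -94.2, z down, x=y x z
y=M[:,0];z=np.array([0,0,-1]);x=np.cross(y,z)
for q in np.arange(.25,3.21,.15): d=ctcp(q,.018)-p0;print(round(q,2),(np.array([x@d,y@d,z@d])*1000).round().astype(int).tolist())
```

```text
t 4.45 pos [ 0.4591 -0.2261  0.1171] yaw -94.5 -> mm [ 0.2 -0.8  1.4] spin -0.3263769813399904 F [0.7 5.5 3.5] w 0.0201
0.25 [-4, -4, 2]
0.4 [-9, -11, 4]
0.55 [-14, -19, 6]
0.7 [-17, -27, 7]
0.85 [-20, -36, 8]
1.0 [-21, -44, 8]
1.15 [-21, -53, 7]
1.3 [-19, -62, 6]
1.45 [-17, -71, 4]
1.6 [-13, -79, 1]
1.75 [-9, -86, -2]
1.9 [-3, -92, -5]
2.05 [3, -97, -9]
2.2 [10, -101, -13]
2.35 [17, -104, -18]
2.5 [24, -106, -23]
2.65 [32, -106, -27]
2.8 [40, -105, -32]
2.95 [47, -103, -36]
3.1 [54, -99, -41]
```

View pics/w2.png

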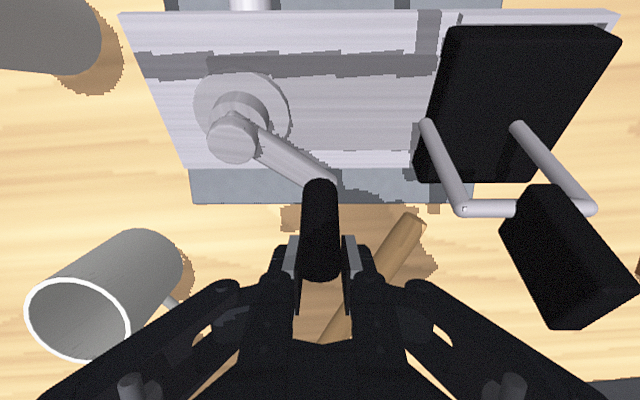

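Picture: pads at (297,260)/(347,260) hold the sleeve (top at (320,270)) on both sides. Start turning.

Request:
{"op": "carry_out", "data": {
  "jaw": [-1, -1, -1, -1, -1, -1, -1, -1, -1],
  "translation": [
    [-4, -4, 2],
    [-9, -11, 4],
    [-14, -19, 6],
    [-17, -27, 7],
    [-20, -36, 8],
    [-21, -44, 8],
    [-21, -53, 7],
    [-19, -62, 6],
    [-19, -62, 6]
  ],
  "spin": [0, 0, 0, 0, 0, 0, 0, 0, 0]
}}

```text
time: 5.25
position: [0.4443, -0.1639, 0.1108]
tool_rot: [0.999, -0.04, -0.0, 0.0]
ft_force: [-1.3, -3.0, 9.4]
gripper_width: 0.0197
```

Run:
```python
from h import *
delta(ctcp(1.3,.018),-94.2)
p0=ctcp(1.3,.018);y=R.from_euler('z',-94.2,degrees=True).as_matrix()[:,0];z=np.array([0,0,-1]);x=np.cross(y,z)
for q in np.arange(1.45,3.21,.15): d=ctcp(q,.018)-p0;print(round(q,2),(np.array([x@d,y@d,z@d])*1000).round().astype(int).tolist())
```

```text
t 5.25 pos [ 0.4443 -0.1639  0.1108] yaw -94.6 -> mm [ 0.3 -2.1  0.6] spin -0.3703958267252574 F [-1.3 -3.   9.4] w 0.0197
1.45 [2, -8, -2]
1.6 [6, -16, -4]
1.75 [10, -24, -7]
1.9 [16, -30, -11]
2.05 [22, -35, -15]
2.2 [29, -39, -19]
2.35 [36, -42, -23]
2.5 [44, -44, -28]
2.65 [51, -44, -33]
2.8 [59, -43, -37]
2.95 [66, -40, -42]
3.1 [73, -37, -46]
```

Going well; continue to about q = 3.1.

Request:
{"op": "carry_out", "data": {
  "jaw": [-1, -1, -1, -1, -1, -1, -1, -1, -1, -1, -1, -1, -1],
  "translation": [
    [2, -8, -2],
    [6, -16, -4],
    [10, -24, -7],
    [16, -30, -11],
    [22, -35, -15],
    [29, -39, -19],
    [36, -42, -23],
    [44, -44, -28],
    [51, -44, -33],
    [59, -43, -37],
    [66, -40, -42],
    [73, -37, -46],
    [73, -37, -46]
  ],
  "spin": [0, 0, 0, 0, 0, 0, 0, 0, 0, 0, 0, 0, 0]
}}

```text
time: 6.33
position: [0.5167, -0.1282, 0.1558]
tool_rot: [0.999, -0.039, -0.005, -0.005]
ft_force: [-7.3, 8.1, 12.8]
gripper_width: 0.0196
```

Run:
```python
from h import *
from rig import imaging
delta(ctcp(3.1,.018),-94.2)
r=imaging.snapshot("wrist");pickle.dump(r,open("w3.pkl","wb"));cv2.imwrite("pics/w3.png",r["image"][:,:,::-1])
p0=ctcp(3.1,.018);y=R.from_euler('z',-94.2,degrees=True).as_matrix()[:,0];z=np.array([0,0,-1]);x=np.cross(y,z)
for q in list(np.arange(3.1,4.61,.15))+[4.6]: t=ctcp(q,.010,-.005);d=t-p0;print(round(q,2),(np.array([x@d,y@d,z@d])*1000).round().astype(int).tolist(),ST.l(t))
```

```text
t 6.33 pos [ 0.5167 -0.1282  0.1558] yaw -94.5 -> mm [ 4.1  2.1 -0.8] spin -0.28743312039534885 F [-7.3  8.1 12.8] w 0.0196
3.1 [-7, 0, -8] [-0.0254  0.0523  0.1646]
3.25 [-1, 5, -12] [-0.019   0.0474  0.1686]
3.4 [5, 11, -16] [-0.0133  0.0415  0.1722]
3.55 [10, 18, -19] [-0.0084  0.0346  0.1754]
3.7 [14, 26, -22] [-0.0046  0.0269  0.1781]
3.85 [17, 34, -24] [-0.0018  0.0186  0.1802]
4.0 [18, 43, -25] [-0.0001  0.0099  0.1817]
4.15 [19, 52, -26] [0.0004 0.0009 0.1826]
4.3 [18, 61, -26] [-0.0002 -0.0081  0.1828]
4.45 [16, 70, -26] [-0.0021 -0.0169  0.1825]
4.6 [13, 78, -25] [-0.0051 -0.0253  0.1815]
4.6 [13, 78, -25] [-0.0051 -0.0253  0.1815]
```

View pics/w3.png

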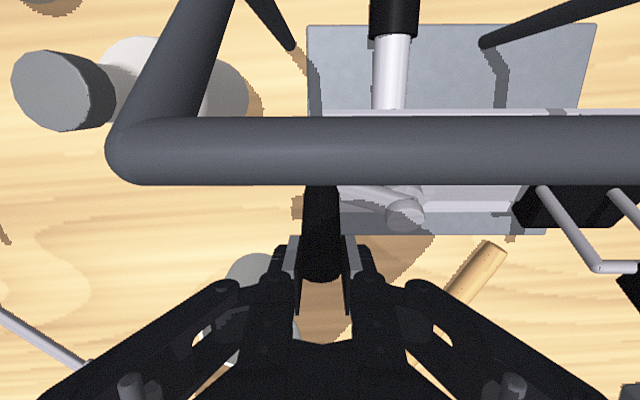

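Sleeve is still held (pads at (295,265)/(345,265)), hoop bar just ahead. Release, raise to a shallow grip so the body clears the hoop, and finish the arc.

Request:
{"op": "carry_out", "data": {
  "jaw": [-0.3, -0.3, -0.3, -0.3, -0.3, -1, -1, -1, -1, -1, -1, -1, -1],
  "translation": [
    [0, 0, 0],
    [0, 0, 0],
    [-4, 0, -5],
    [-8, 0, -10],
    [-8, 0, -10],
    [-8, 0, -10],
    [-8, 0, -10],
    [-8, 0, -10],
    [-8, 0, -10],
    [-2, 5, -14],
    [4, 11, -18],
    [9, 18, -21],
    [9, 18, -21]
  ],
  "spin": [0, 0, 0, 0, 0, 0, 0, 0, 0, 0, 0, 0, 0],
  "newtons": 50
}}

```text
time: 7.47
position: [0.5306, -0.1488, 0.1796]
tool_rot: [0.999, -0.039, 0.002, -0.004]
ft_force: [0.3, 11.7, 16.8]
gripper_width: 0.0184
```

Run:
```python
from h import *
delta(ctcp(3.55,.008,-.006),-94.2)
from rig import telemetry;print(ST.l(telemetry.state()["position"]))
```

```text
t 7.47 pos [ 0.5306 -0.1488  0.1796] yaw -94.5 -> mm [-3.   0.8  2.1] spin -0.28444668190985567 F [ 0.3 11.7 16.8] w 0.0184
[-0.007   0.0353  0.1796]
```

Request:
{"op": "carry_out", "data": {
  "jaw": [-1, -1, -1, -1, -1, -1],
  "translation": [
    [2, 8, -1],
    [5, 16, -3],
    [6, 25, -5],
    [7, 34, -6],
    [6, 43, -6],
    [6, 43, -6]
  ],
  "spin": [0, 0, 0, 0, 0, 0]
}}

```text
time: 7.97
position: [0.5345, -0.1995, 0.1874]
tool_rot: [0.999, -0.041, 0.006, 0.002]
ft_force: [3.7, -0.8, 17.5]
gripper_width: 0.0184
```

Run:
```python
from h import *
delta(ctcp(4.3,.008,-.006),-94.2)
from rig import telemetry,imaging;print(ST.l(telemetry.state()["position"]))
r=imaging.snapshot("wrist");cv2.imwrite("pics/w4.png",r["image"][:,:,::-1])
```

```text
t 7.97 pos [ 0.5345 -0.1995  0.1874] yaw -94.7 -> mm [-2.4 -6.8  2.5] spin -0.508960916546016 F [ 3.7 -0.8 17.5] w 0.0184
[ 0.0006 -0.015   0.1874]
```

View pics/w4.png

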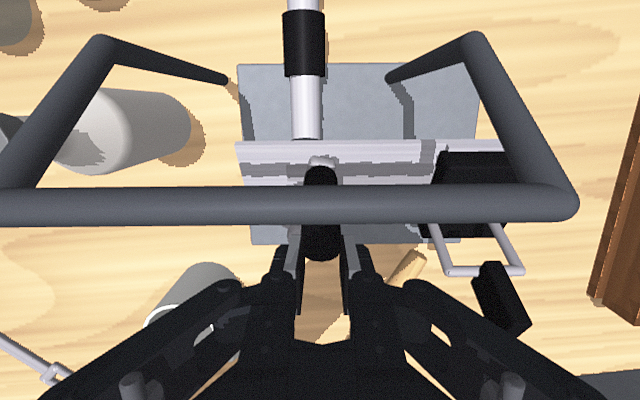

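Sleeve still between the pads (320,240), past straight uphill (y = -15 mm, q about 4.4). One last push to the stop, then open and rise.

Request:
{"op": "carry_out", "data": {
  "jaw": [-1, -1, -1, -1, -0.2, -0.2, -0.2],
  "translation": [
    [-1, 5, 0],
    [-2, 9, 1],
    [-4, 12, 1],
    [-4, 12, 1],
    [-4, 9, 1],
    [-4, 9, 1],
    [-4, 9, 1]
  ],
  "spin": [0, 0, 0, 0, 0, 0, 0]
}}

```text
time: 8.6
position: [0.5249, -0.2045, 0.1822]
tool_rot: [0.999, -0.04, -0.0, 0.0]
ft_force: [-0.9, -0.3, -0.4]
gripper_width: 0.0343
```

Request:
{"op": "carry_out", "data": {
  "jaw": [-0.2, -0.2, -0.2, -0.2, -0.2, -0.2, -0.2, -0.2, -0.2, -0.2, -0.2],
  "translation": [
    [-2, 0, -10],
    [-5, 0, -30],
    [-10, 0, -60],
    [-20, 0, -100],
    [-60, 30, -140],
    [-90, 60, -160],
    [-110, 90, -160],
    [-110, 90, -160],
    [-110, 90, -160],
    [-110, 90, -160],
    [-110, 90, -160]
  ],
  "spin": [0, 0, 0, 0, 0, 0, 0, 0, 0, 0, 0]
}}

```text
time: 9.52
position: [0.409, -0.2843, 0.342]
tool_rot: [0.999, -0.04, -0.0, -0.001]
ft_force: [0.3, -0.0, 0.1]
gripper_width: 0.0341
```

Run:
```python
from h import *
from rig import imaging
r=imaging.snapshot("wrist");pickle.dump(r,open("w5.pkl","wb"));im=cv2.cvtColor(r["image"],cv2.COLOR_RGB2BGR)
for n,P,col in [("q4.0",sleeve(4.0,.092),(0,255,255)),("q4.6",sleeve(4.6,.092),(0,0,255)),("tabtop",deck(0,-.13,.129),(0,0,255)),("bar+",deck(0,-.105,.085),(0,0,255)),("bar-",deck(0,-.155,.085),(0,0,255))]:
    p=proj(r,P)[0];print(n,p);cv2.drawMarker(im,tuple(int(v) for v in p.round()),col,0,9,1)
cv2.imwrite("pics/w5.png",im)
P=deck(0,-.13,.114);T=P-[0,0,.0187];print(P,T);delta(T,-94.2)
```

```text
q4.0 [187.3503  52.2642]
q4.6 [226.9518  58.0889]
tabtop [341.429  122.1336]
bar+ [316.5952 100.5648]
bar- [362.3381 100.235 ]
[ 0.4721 -0.3102  0.1707] [ 0.4721 -0.3102  0.152 ]
t 9.57 pos [ 0.4093 -0.284   0.3418] yaw -94.5 -> mm [ 64.9  21.4 189.7] spin -0.32054367141768125 F [ 0.1 -0.2  0.5] w 0.034
```

View pics/w5.png

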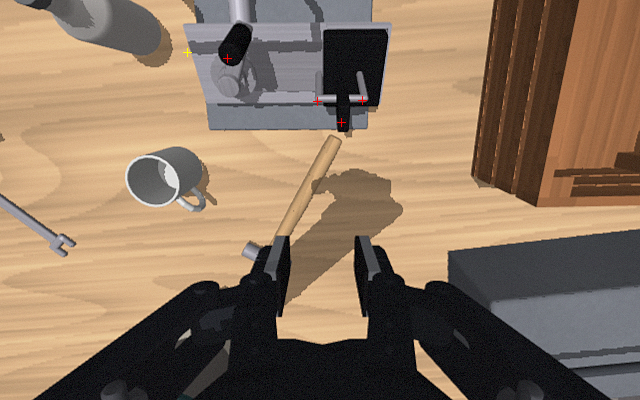

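Sleeve top sits right on the q = 4.6 prediction (227,58), far from the q = 4.0 mark; guard is still in place, tab around (343,126). Now grasp the tab.

Request:
{"op": "carry_out", "data": {
  "jaw": [-0.1, -0.1, -0.1, -0.1, -0.1, -0.1, -0.1, -0.1, -0.1, -1, -1, -1, -1, -1, -1],
  "translation": [
    [30, 23, 30],
    [65, 23, 60],
    [65, 23, 95],
    [65, 23, 125],
    [65, 23, 150],
    [65, 23, 170],
    [65, 23, 182],
    [65, 23, 188],
    [65, 23, 188],
    [65, 23, 188],
    [65, 23, 188],
    [65, 23, 188],
    [65, 23, 188],
    [65, 23, 188],
    [65, 23, 188]
  ],
  "spin": [0, 0, 0, 0, 0, 0, 0, 0, 0, 0, 0, 0, 0, 0, 0],
  "newtons": 100
}}

```text
time: 10.82
position: [0.4718, -0.3127, 0.1549]
tool_rot: [0.999, -0.04, 0.0, -0.001]
ft_force: [-0.5, 4.3, 5.7]
gripper_width: 0.0109
```

Run:
```python
from h import *
from rig import imaging
delta(deck(0,-.13,.114)-[0,0,.0187],-94.2)
r=imaging.snapshot("wrist");cv2.imwrite("pics/w6.png",r["image"][:,:,::-1])
```

```text
t 10.82 pos [ 0.4718 -0.3127  0.1549] yaw -94.6 -> mm [ 0.1 -2.5  3. ] spin -0.390727655041303 F [-0.5  4.3  5.7] w 0.0109
```

View pics/w6.png

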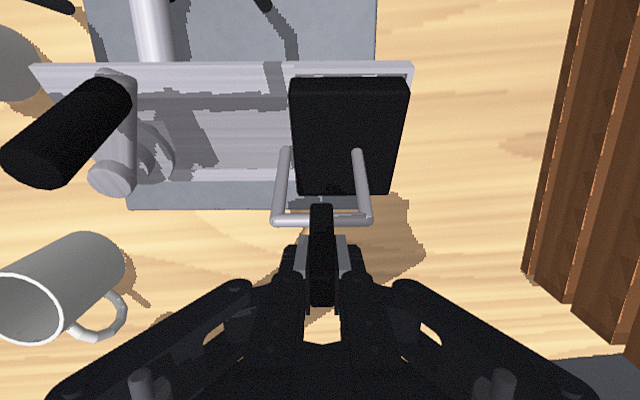

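Tab pinched (320,260 between pads, width 10.9 mm). Lift along the spindle, draw out sideways, then check.

Request:
{"op": "carry_out", "data": {
  "jaw": [-1, -1, -1, -1, -1, -1, -1, -1, -1, -1, -1, -1, -1, -1],
  "translation": [
    [-2, 0, -4],
    [-4, 0, -8],
    [-6, 0, -11],
    [-6, 0, -11],
    [-6, 5, -11],
    [-6, 12, -11],
    [-6, 20, -11],
    [-6, 28, -11],
    [-6, 36, -11],
    [-6, 44, -11],
    [-6, 52, -11],
    [-6, 60, -11],
    [-6, 65, -11],
    [-6, 65, -11]
  ],
  "spin": [0, 0, 0, 0, 0, 0, 0, 0, 0, 0, 0, 0, 0, 0]
}}

```text
time: 12.03
position: [0.4597, -0.3797, 0.1655]
tool_rot: [0.999, -0.041, 0.0, 0.001]
ft_force: [-0.0, 0.7, -4.0]
gripper_width: 0.0107
```

Run:
```python
from h import *
from rig import imaging
delta(deck(0,-.13,.114)-[0,0,.0187],-94.2)
r=imaging.snapshot("wrist");cv2.imwrite("pics/w7.png",r["image"][:,:,::-1])
```

```text
t 12.03 pos [ 0.4597 -0.3797  0.1655] yaw -94.7 -> mm [  6.6 -70.2  13.4] spin -0.5283529663802824 F [-0.   0.7 -4. ] w 0.0107
```

View pics/w7.png

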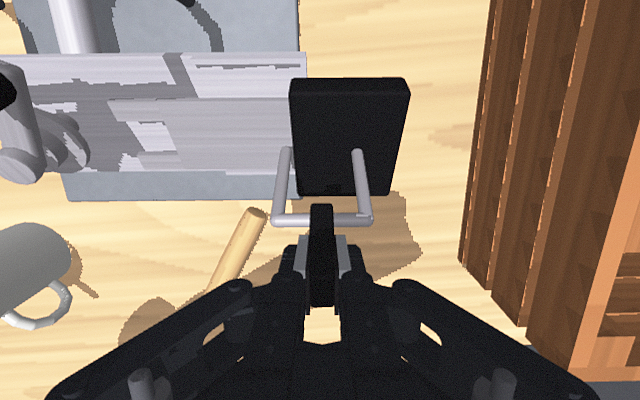

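Guard is free (weight 4 N on the wrist), fork tip (145,150) clear of the nut. Raise.

Request:
{"op": "carry_out", "data": {
  "jaw": [-1, -1, -1, -1, -1, -1, -1, -1, -1, -1, -1, -1],
  "translation": [
    [0, 6, -10],
    [0, 12, -25],
    [0, 15, -45],
    [0, 15, -75],
    [0, 15, -105],
    [0, 15, -140],
    [0, 15, -175],
    [0, 15, -210],
    [0, 15, -245],
    [0, 15, -275],
    [0, 15, -285],
    [0, 15, -285]
  ],
  "spin": [0, 0, 0, 0, 0, 0, 0, 0, 0, 0, 0, 0]
}}

```text
time: 13.08
position: [0.4591, -0.3938, 0.4533]
tool_rot: [0.999, -0.04, 0.002, 0.002]
ft_force: [0.4, -0.5, -4.3]
gripper_width: 0.0108
```

Run:
```python
from h import *
delta([.56,-.03,.46],0.4)
from rig import telemetry;print(telemetry.state()["joint_positions"])
```

```text
t 13.08 pos [ 0.4591 -0.3938  0.4533] yaw -94.6 -> mm [  71.2 -370.8   -7.7] spin -95.03252063516356 F [ 0.4 -0.5 -4.3] w 0.0108
[ 0.1657  0.5238  0.9079  1.2963 -0.4076  1.5039 -0.6223]
```

Request:
{"op": "carry_out", "data": {
  "jaw": [-1, -1, -1, -1, -1, -1, -1, -1, -1, -1, -1, -1, -1, -1, -1, -1, -1, -1, -1, -1],
  "translation": [
    [1, -5, -1],
    [4, -20, -2],
    [8, -40, -4],
    [12, -63, -5],
    [17, -87, -6],
    [21, -111, -7],
    [26, -135, -7],
    [30, -159, -7],
    [35, -183, -7],
    [40, -207, -7],
    [44, -231, -7],
    [49, -255, -7],
    [53, -279, -7],
    [58, -303, -7],
    [62, -325, -7],
    [66, -345, -7],
    [69, -359, -7],
    [71, -368, -7],
    [71, -371, -7],
    [71, -371, -7]
  ],
  "spin": [-1, -5, -10, -16, -22, -28, -34, -40, -46, -52, -58, -64, -70, -76, -82, -87, -91, -94, -95, -95]
}}

```text
time: 14.75
position: [0.5589, -0.027, 0.455]
tool_rot: [0.704, 0.71, -0.001, -0.002]
ft_force: [-0.3, -0.6, -3.1]
gripper_width: 0.0106
```

Run:
```python
from h import *
T=HK.w([-.09,0,.42]);print(T);delta(T,95.5)
from rig import telemetry;print(telemetry.state()["joint_positions"])
```

```text
[0.4319 0.2504 0.42  ]
t 14.75 pos [ 0.5589 -0.027   0.455 ] yaw 0.5 -> mm [ 278.5 -124.4   35.7] spin -94.98939776077867 F [-0.3 -0.6 -3.1] w 0.0106
[-0.314   0.3579  0.4763  1.4032 -0.1629  1.4241  0.1699]
```

Request:
{"op": "carry_out", "data": {
  "jaw": [-1, -1, -1, -1, -1, -1, -1, -1, -1, -1, -1, -1, -1, -1, -1, -1, -1, -1, -1, -1],
  "translation": [
    [4, -2, 0],
    [15, -7, 1],
    [30, -13, 2],
    [47, -21, 4],
    [65, -29, 7],
    [83, -37, 10],
    [101, -45, 12],
    [119, -53, 14],
    [137, -61, 16],
    [155, -69, 18],
    [173, -77, 20],
    [191, -85, 23],
    [209, -93, 26],
    [227, -101, 29],
    [244, -109, 32],
    [259, -116, 34],
    [270, -121, 35],
    [276, -123, 36],
    [278, -124, 36],
    [278, -124, 36]
  ],
  "spin": [-1, -5, -10, -16, -22, -28, -34, -40, -46, -52, -58, -64, -70, -76, -82, -87, -91, -94, -95, -95]
}}

```text
time: 16.42
position: [0.4338, 0.2481, 0.4211]
tool_rot: [-0.046, 0.999, -0.0, -0.0]
ft_force: [-0.6, -0.5, -4.8]
gripper_width: 0.0105
```

Run:
```python
from h import *
from rig import imaging
T=HK.w([-.09,0,.42]);delta(T,95.5)
o=[]
s=imaging.snapshot("scene");w=imaging.snapshot("wrist");t=imaging.snapshot("top")
pickle.dump((s,w,t),open("w8.pkl","wb"))
a=cv2.cvtColor(w["image"],cv2.COLOR_RGB2BGR)
for P in ([-.024,0,.203],[0,0,.185],[.024,0,.197],[.13,0,.197]):
    p=proj(w,HK.w(P))[0];print(p)
    if abs(p).max()<2000: cv2.drawMarker(a,tuple(int(v) for v in p),(0,0,255),0,9,1)
b=cv2.cvtColor(s["image"],cv2.COLOR_RGB2BGR)[20:240,320:520]
b=cv2.resize(b,None,fx=1.6,fy=1.6)
o=np.zeros((600,800,3),np.uint8);o[:400,:640]=a;cv2.imwrite("pics/w8.png",np.hstack([cv2.resize(a,(480,300)),cv2.resize(b,(320,300))]))
```

```text
t 16.42 pos [0.4338 0.2481 0.4211] yaw 95.3 -> mm [1.6 2.4 1.1] spin -0.17427232111174362 F [-0.6 -0.5 -4.8] w 0.0105
[325.694  213.4675]
[325.55   224.9704]
[325.6699 244.617 ]
[325.7316 309.4209]
```

View pics/w8.png

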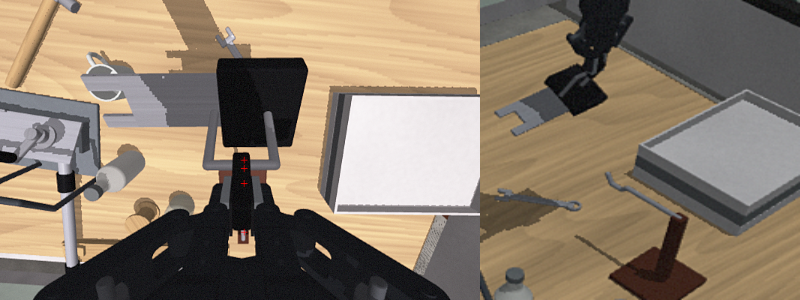

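Guard held with the tongue to the hook's -y side; hook (scene inset, (640,200)) is clear. Descend and enter to just above the throat.

Request:
{"op": "carry_out", "data": {
  "jaw": [-1, -1, -1, -1, -1, -1, -1, -1, -1, -1, -1, -1, -1, -1, -1, -1, -1, -1, -1, -1],
  "translation": [
    [0, 1, 15],
    [1, 2, 40],
    [2, 2, 70],
    [2, 2, 100],
    [2, 2, 130],
    [2, 2, 155],
    [2, 2, 173],
    [2, 2, 182],
    [2, 2, 184],
    [-8, 2, 184],
    [-20, 2, 184],
    [-34, 2, 184],
    [-48, 2, 184],
    [-62, 2, 184],
    [-76, 2, 184],
    [-88, 2, 184],
    [-97, 2, 184],
    [-102, 2, 184],
    [-102, 2, 184],
    [-102, 2, 184]
  ],
  "spin": [0, 0, 0, 0, 0, 0, 0, 0, 0, 0, 0, 0, 0, 0, 0, 0, 0, 0, 0, 0]
}}

```text
time: 18.23
position: [0.5353, 0.2601, 0.2376]
tool_rot: [-0.047, 0.999, 0.0, -0.0]
ft_force: [-0.6, -0.6, -5.2]
gripper_width: 0.0104
```

Run:
```python
from h import *
from rig import imaging
delta(HK.w([.0136,0,.237]),95.5)
s=imaging.snapshot("scene");t=imaging.snapshot("top");pickle.dump((s,t),open("w9.pkl","wb"))
a=cv2.cvtColor(s["image"],cv2.COLOR_RGB2BGR)[90:240,350:480]
b=cv2.cvtColor(t["image"],cv2.COLOR_RGB2BGR)[130:230,180:290]
cv2.imwrite("pics/w9.png",np.hstack([cv2.resize(a,(442,510),interpolation=2),cv2.resize(b,(350,510),interpolation=2)]))
```

```text
t 18.23 pos [0.5353 0.2601 0.2376] yaw 95.4 -> mm [0.2 0.2 0.6] spin -0.14243883704293125 F [-0.6 -0.6 -5.2] w 0.0104
```

View pics/w9.png

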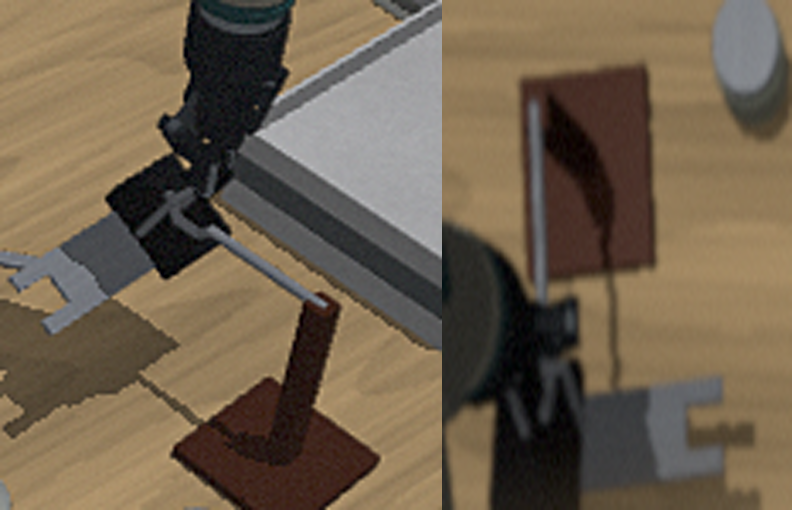

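The hook passes through the arch (tip visible at (180,205) of the inset), no contact force. Lower gently.

Request:
{"op": "carry_out", "data": {
  "jaw": [-1, -1, -1, -1, -1, -1, -1, -1, -1, -1],
  "translation": [
    [0, 0, 4],
    [0, 0, 9],
    [0, 0, 14],
    [0, 0, 19],
    [0, 0, 23],
    [0, 0, 27],
    [0, 0, 30],
    [0, 0, 32],
    [0, 0, 32],
    [0, 0, 32]
  ],
  "spin": [0, 0, 0, 0, 0, 0, 0, 0, 0, 0]
}}

```text
time: 19.17
position: [0.5345, 0.2601, 0.2068]
tool_rot: [-0.047, 0.999, 0.0, -0.001]
ft_force: [-4.8, -1.8, 8.1]
gripper_width: 0.011
```

Request:
{"op": "carry_out", "data": {
  "jaw": [-1, -1, -1, -1],
  "translation": [
    [2, 0, -1],
    [4, 0, -1],
    [6, 0, -1],
    [6, 0, -1]
  ],
  "spin": [0, 0, 0, 0]
}}

```text
time: 19.5
position: [0.5308, 0.2598, 0.2068]
tool_rot: [-0.047, 0.999, 0.0, 0.002]
ft_force: [2.5, 1.7, -2.0]
gripper_width: 0.0104
```

Run:
```python
from h import *
from rig import imaging
delta(HK.w([.0136,0,.204]),95.5)
s=imaging.snapshot("scene");t=imaging.snapshot("top");pickle.dump((s,t),open("w10.pkl","wb"))
a=cv2.cvtColor(s["image"],cv2.COLOR_RGB2BGR)[110:200,365:455]
cv2.imwrite("pics/w10.png",cv2.resize(a,(540,540),interpolation=2))
```

```text
t 19.5 pos [0.5308 0.2598 0.2068] yaw 95.4 -> mm [-4.3  0.1  2.8] spin -0.1426629489421316 F [ 2.5  1.7 -2. ] w 0.0104
```

View pics/w10.png

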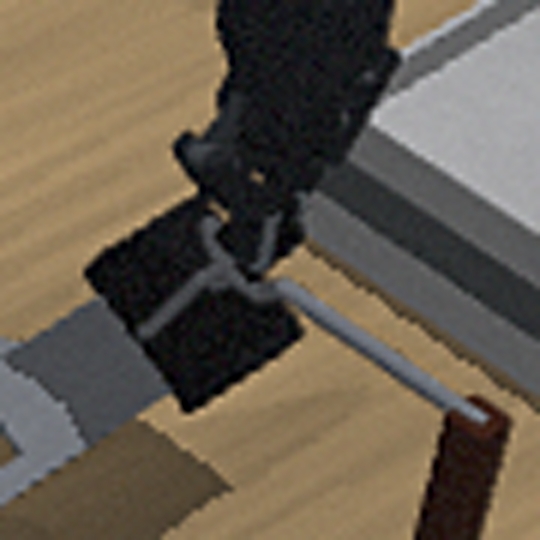

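Bar lies in the dip between the tip (210,220) and the rise (285,285). Settle 2 mm lower and release slowly.

Request:
{"op": "carry_out", "data": {
  "jaw": [-1, -1, -1, -0.8, -0.7, -0.6, -0.5, -0.4, -0.3, -0.2, -0.2, -0.2, -0.2, -0.2, -0.2, -0.2],
  "translation": [
    [-2, 0, 1],
    [-2, 0, 2],
    [-2, 0, 2],
    [-2, 0, 2],
    [-2, 0, 2],
    [-2, 0, 2],
    [-2, 0, 2],
    [-2, 0, 2],
    [-2, 0, 2],
    [-2, 0, 2],
    [-2, 0, 2],
    [-2, 0, 2],
    [-2, 0, 2],
    [-2, 0, 2],
    [-2, 0, 2],
    [-2, 0, 2]
  ],
  "spin": [0, 0, 0, 0, 0, 0, 0, 0, 0, 0, 0, 0, 0, 0, 0, 0],
  "newtons": 20
}}

```text
time: 20.93
position: [0.5313, 0.2597, 0.2043]
tool_rot: [-0.047, 0.999, -0.0, -0.0]
ft_force: [0.3, 0.1, 0.1]
gripper_width: 0.0342
```

Request:
{"op": "carry_out", "data": {
  "jaw": [-0.2, -0.2, -0.2, -0.2, -0.2, -0.2, -0.2, -0.2, -0.2, -0.2, -0.2, -0.2, -0.2, -0.2, -0.2],
  "translation": [
    [0, 0, -8],
    [0, 0, -20],
    [0, 0, -35],
    [0, 0, -55],
    [0, 0, -80],
    [0, 0, -110],
    [0, 0, -140],
    [0, 0, -170],
    [0, 0, -200],
    [0, 0, -200],
    [0, 0, -200],
    [0, 0, -200],
    [0, 0, -200],
    [0, 0, -200],
    [0, 0, -200]
  ],
  "spin": [0, 0, 0, 0, 0, 0, 0, 0, 0, 0, 0, 0, 0, 0, 0]
}}

```text
time: 22.18
position: [0.531, 0.2596, 0.4033]
tool_rot: [-0.047, 0.999, -0.0, -0.001]
ft_force: [-0.7, 0.5, -0.0]
gripper_width: 0.0341
```

Run:
```python
from h import *
from rig import imaging
delta(HK.w([.0136,0,.4]),95.5)
s=imaging.snapshot("scene");pickle.dump(s,open("w11.pkl","wb"))
a=cv2.cvtColor(s["image"],cv2.COLOR_RGB2BGR);p=proj(s,HK.w([0,0,.194]))[0];print(p)
a=a[100:325,200:500]
cv2.imwrite("pics/w11.png",cv2.resize(a,None,fx=2.6,fy=2.6,interpolation=2))
```

```text
t 22.18 pos [0.531  0.2596 0.4033] yaw 95.4 -> mm [-4.1  0.4  3.3] spin -0.12996688792640043 F [-0.7  0.5 -0. ] w 0.0341
[405.8259 152.6911]
```

View pics/w11.png

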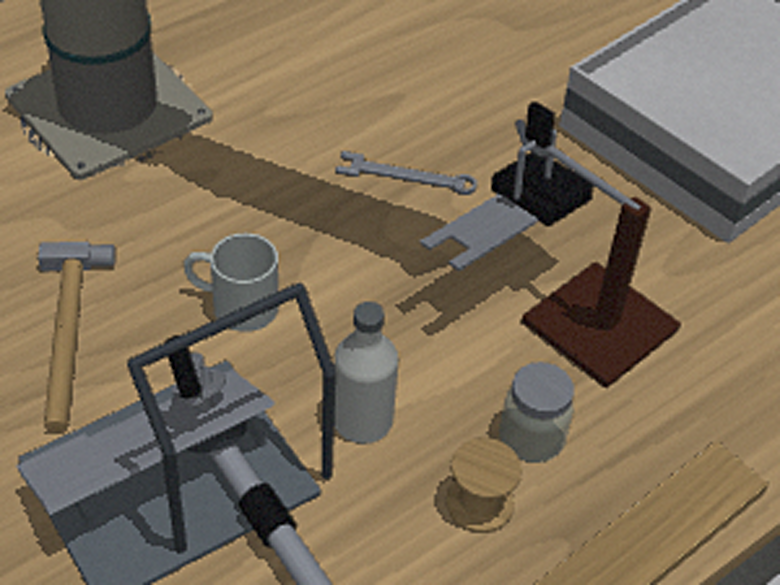

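The guard hangs level in the hook and nothing else has moved. Let the swing die down, then check for motion by frame difference.

Request:
{"op": "carry_out", "data": {
  "jaw": [-0.2, -0.2, -0.2, -0.2, -0.2, -0.2, -0.2, -0.2, -0.2, -0.2, -0.2, -0.2, -0.2, -0.2, -0.2, -0.2, -0.2, -0.2, -0.2, -0.2],
  "translation": [
    [0, 0, 0],
    [0, 0, 0],
    [0, 0, 0],
    [0, 0, 0],
    [0, 0, 0],
    [0, 0, 0],
    [0, 0, 0],
    [0, 0, 0],
    [0, 0, 0],
    [0, 0, 0],
    [0, 0, 0],
    [0, 0, 0],
    [0, 0, 0],
    [0, 0, 0],
    [0, 0, 0],
    [0, 0, 0],
    [0, 0, 0],
    [0, 0, 0],
    [0, 0, 0],
    [0, 0, 0]
  ],
  "spin": [0, 0, 0, 0, 0, 0, 0, 0, 0, 0, 0, 0, 0, 0, 0, 0, 0, 0, 0, 0]
}}

```text
time: 23.9
position: [0.5314, 0.2597, 0.4043]
tool_rot: [-0.047, 0.999, 0.0, -0.0]
ft_force: [-0.3, 0.2, -0.5]
gripper_width: 0.0341
```

Request:
{"op": "carry_out", "data": {
  "jaw": [-0.2, -0.2, -0.2, -0.2, -0.2, -0.2, -0.2, -0.2, -0.2, -0.2, -0.2, -0.2, -0.2, -0.2, -0.2, -0.2, -0.2, -0.2, -0.2, -0.2],
  "translation": [
    [0, 0, 0],
    [0, 0, 0],
    [0, 0, 0],
    [0, 0, 0],
    [0, 0, 0],
    [0, 0, 0],
    [0, 0, 0],
    [0, 0, 0],
    [0, 0, 0],
    [0, 0, 0],
    [0, 0, 0],
    [0, 0, 0],
    [0, 0, 0],
    [0, 0, 0],
    [0, 0, 0],
    [0, 0, 0],
    [0, 0, 0],
    [0, 0, 0],
    [0, 0, 0],
    [0, 0, 0]
  ],
  "spin": [0, 0, 0, 0, 0, 0, 0, 0, 0, 0, 0, 0, 0, 0, 0, 0, 0, 0, 0, 0]
}}

```text
time: 25.57
position: [0.5314, 0.2597, 0.4043]
tool_rot: [-0.047, 0.999, 0.0, -0.0]
ft_force: [-0.0, -0.7, 0.5]
gripper_width: 0.0341
```

Run:
```python
from h import *
from rig import imaging
f=[imaging.snapshot("scene")["image"].astype(int) for _ in range(8)]
w=[imaging.snapshot("wrist")["image"].astype(int) for _ in range(6)]
def mx(a,b,sl): d=np.abs(a-b).max(2)[sl]; return int((d>40).sum())
g=(slice(135,210),slice(355,435)); bg=(slice(210,300),slice(200,280))
print([mx(f[0],x,g) for x in f[1:]],[mx(f[0],x,bg) for x in f[1:]])
print([mx(w[0],x,(slice(0,220),slice(0,640))) for x in w[1:]])
o=pickle.load(open("w11.pkl","rb"))["image"].astype(int);print("vs earlier",mx(f[0],o,g))
```

```text
[0, 0, 0, 0, 0, 0, 0] [0, 0, 0, 0, 0, 0, 0]
[0, 0, 0, 0, 0]
vs earlier 0
```

Everything is still; hand in.

```bash
python3 -c "
from rig import hand_in
print(hand_in())"
```

```text
the job is handed in; nothing more can be done
None
```

The guard is hanging by its arch in the hook's throat with the gripper clear, and the nut is slack. I handed in with about 26 of the 72 s used. No verdict came back.

- **Nut:** I turned the crank clockwise from about 0.15 rad to its slack stop. In the wrist picture the sleeve top sat on the position predicted for 4.6 rad. The guard was still in place, within a few millimetres.
- **Tool angle:** The moves allow no tilt, so I could not lean the tool along the spindle. I kept it vertical, jaws along the stand's y. For the last part I took only a shallow grip at the sleeve's top, so the gripper body passed above the hoop.
- **Guard:** I pinched the tab, lifted about 12 mm along the spindle and drew it out about 67 mm sideways. I then raised it and turned it half round so its 28° tilt would clear the hook. The bar first touched the rise on the post side, with about 8 N on the wrist. I shifted it back about 4 mm and released it slowly.

**Last checks:**
- **Guard:** It looked level, with the bar between the tip and the rise. There was no visible motion across 8 scene and 6 wrist frames, nor against a frame from about 3 s before.
- **Other things:** The bystanders looked unmoved in the scene view.
- **Robot:** The gripper was about 0.2 m above the hook with no contact force.
- **Not measured:** The bar's final position is judged from the pictures and the release pose. The crank angle after its release was read from one wrist view; I did not measure it again at the end.

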